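Hang up the marker, release the sample tote's two catches and hold its gate wide

TASK

The folded metal marker stands in the way of the sample tote's gate: hang it astride the bar of the little stand and let go of it. Then squeeze the tote's two catches fully shut, first the tall one with round pads, then the low one with square pads, and swing the gate open past its detent until it stands about square to the tote or wider. Finish while still holding the gate there with the gripper, because its spring would pull it back, and leave the bystanding bottle, tube tray and ink pad alone.

Things in the scene. Friction and masses are not known exactly. Their poses are not given: they have to be found in the camera images.
- marker_mid (a point): Loose aluminium sheet folded to an upside-down U channel, 80 mm long along its y, 34 mm wide along x, 90 mm high, 3 mm thick, 0.12 kg, standing open side down. Point: half-way up, mid-hollow; z up. Top web 42 to 45 mm above it. Walls 28 mm apart inside, plumb, flaring to 50 mm in the lowest 20 mm. Pinch it from above across the walls (34 mm along x). A half turn makes no difference.
- rail_mid (a point): Fixed stand: horizontal round steel bar, 12 mm thick, 180 mm long along this point's y, 170 mm above the table, on two posts with 70 mm round feet at its ends. Point: middle of the bar's axis. A marker hanging astride it has its channel along the bar and marker_mid about 36 mm below this point.
- tote: Fixed white sample tote, 300 mm along x, 200 mm along y, 130 mm high; origin under its centre, z up. The grey gate is on its +y side, closed along x, and swings out to +y. The 80 mm wide roof strip beside the gate (top at 130 mm) carries two catches; the rest of the top is open, with a tube rack inside.
- round_mid (a point): TALL catch on the tote's roof: two upright round steel pins, 14 mm diameter, tops 51 mm above the roof, on a 4 mm plate. Its place may be swapped with the square catch. Point: mid-way between the pins at rest, 24 mm above the roof. Along x (as the tote's): fixed pin at -x, sliding pin at +x; 46 mm over both at rest, 32 mm squeezed. A 10 mm arm runs from the sliding pin to +y and hooks the gate.
- square_mid (a point): LOW catch, as the tall one, but its pads are flat steel plates, 10 mm thick along x, 26 mm wide along y, tops 38 mm above the roof. Same point (24 mm above the roof), axes, fixed pad at -x and sliding pad at +x, widths (46 mm over both at rest, 32 mm squeezed), arm and 4 mm base plate.
- round_catch (a joint): Travel (m) of the tall catch's sliding pin towards the fixed one: 0 to 0.002 at the start (locking), 0.014 fully squeezed, at its stop. About 5 N of friction; it stays where it is left. The gate is free of it from about 0.012.
- square_catch (a joint): The same for the low square catch's sliding pad: 0 to 0.002 at the start, 0.014 fully squeezed, stays where it is left, about 5 N.
- gate_post (a point): Centre of the grip post on the gate's free end, 152 mm above the table, 185 mm from the hinge axis: upright round steel post, 16 mm diameter, domed, from the gate's top edge (26 mm below the point) to 26 mm above it. Moves with the gate; can be pinched from above and can turn between the fingers.
- hinge_top (a point): Point on the gate's upright hinge axis, 155 mm above the table, axes as the tote's. The closed gate runs from it along -x; opening turns it clockwise seen from above, towards +y: at angle a the post is at (-185 cos a, 185 sin a) mm from here.
- gate (a joint): Gate angle (rad): 0 closed, 1.57 square to the tote, stop at 1.75. A spring pulls it shut (1 to 2.5 N at the post). A sprung ball detent resists between about 0.5 and 1.0 (up to about 5 N more at the post); let go beyond it, the gate swings back to about 1.0 and rests there, so wide open it must be held.
- gel_mid (a point): Bystander: loose gel bottle, 60 mm in diameter, 150 mm high, standing; the point is half-way up.
- tuberack_mid (a point): Bystander: loose tray of capped tubes, 120 x 70 mm, 102 mm high; the point is 50 mm up.
- inkpad_mid (a point): Bystander: loose ink pad case, 90 x 60 x 22 mm, lying; the point is its centre.

How it is judged (in metres and radians):
On the way, in this order (a step that is already met when the one before it is completed fails the run):
1. the marker hangs astride the bar, released and still (x of marker_mid in the frame of rail_mid between -0.015 and 0.015 m and y of marker_mid in the frame of rail_mid between -0.075 and 0.075 m and z of marker_mid in the frame of rail_mid between -0.043 and -0.028 m and angle between marker_mid's own z axis and vertical below 0.3 rad and contact force between marker and rail above 0.3 N and linear speed of marker below 0.05 m/s and contact force between marker and the fingers below 0.1 N), for 0.2 s.
2. the tall round catch is squeezed shut (value of joint round_catch above 0.012 m), for 0.1 s.
3. then the low square catch is squeezed shut (value of joint square_catch above 0.012 m), for 0.1 s.
4. the gate is swung past its detent (value of joint gate above 1.15 rad), for 0.1 s.
At the end, for the whole second after the job is handed in: Gate still at 80 degrees (1.4 rad) or more, fingers pressing on it (over 0.5 N); both catches still squeezed over 11 of 14 mm; marker released and at rest astride the bar, web on it, middle within 75 mm of the bar's middle, upright within 0.3 rad, across within 15 mm (all of step 1 and value of joint gate above 1.4 rad and velocity of joint gate between -0.1 and 0.1 rad/s and contact force between the fingers and gate above 0.5 N and value of joint each of round_catch, square_catch above 0.011 m and contact force between marker and gate below 0.1 N); the arm keeps its last pose, push and grip.
It fails at once if a bystander (bottle, tube tray or ink pad) is shoved more than 30 mm or tipped over (distance of any of gel_mid, tuberack_mid, inkpad_mid from where it was at the start of the episode above 0.03 m or angle between any of gel_mid, tuberack_mid, inkpad_mid's own z axis and vertical above 0.5 rad).
It also fails if it takes over 72 s, if anything falls off the work surface, if the arm or the gripper's body presses on something with over 40 N, if the wrist force passes 120 N, or if a joint passes its speed limit or range.

ROBOT

A 7-joint arm with a two-finger parallel gripper is mounted at the origin on the work surface. World frame = base frame: x ahead of the robot, y to its left, z up, the work surface at z = 0. Lengths are in mm, angles in rad, forces in N, time in s.
With the tool pointing down it reaches from about 400 to 875 mm from the base axis. Payload 19.3 kg.
Tool frame: the origin (TCP) lies at the very end of the fingers, on their centre line; the grasp point (between the pads) lies 19 mm behind it (grip_point_offset is the z of the grasp point in the tool frame, in mm); z points along the fingers, y is the line along which they close (so a half turn about z gives the same grasp; the last joint's range is limited). The gripper opens to 85 mm and grips with 20 to 120 N. Pads are 22 mm wide; open, the fingers measure 114 mm over their backs; the gripper's body (76 mm by 85 mm) begins 54 mm behind the grasp point. The pads swing forward as they close: fully open they stand 13 mm farther back than shut.
Start: joints at [1.144, 0.521, -0.036, 1.599, 0.021, 1.021, -0.113], TCP at [218.27, -585.639, 231.291] pointing down, gripper open.
Joint ranges: [-2.91, 2.91], [-0.3, 2.13], [-1.5, 1.42], [0.17, 2.43], [-1.26, 4.41], [0.16, 1.93], [-2.52, 2.52]. Speed limits (rad/s): [1.89, 1.89, 2.39, 2.39, 3.01, 3.01, 3.01].

INTERFACE

Orientations are given as a 3x3 rotation matrix whose columns are the frame's x, y, z axes.
In Python, from workcell import movep, movel, goto_joints, open_gripper, clamp, wait, inverse_kinematics, read_state, camera, PlanningError, finish_job, grip_point_offset gives the robot as it stands. Calls block until the motion is done:
- movep(position, orientation): joint-space move of the TCP to a pose.
- movel(position, frame=None, max_speed=150, guard=None): straight line of the TCP; frame=None keeps the orientation; max_speed is the mean speed in mm/s. With guard (N) it stops when the force on the tool has changed by that much, and returns True; else False.
- goto_joints(angles): joint-space move.
- open_gripper() and clamp(): open the fingers fully, or close them until they stop; the grip force is fixed at half the most.
- wait(seconds).
- inverse_kinematics(position, orientation): joint angles nearest the present ones, or None.
- read_state(): the state.
- camera(name): name is "scene" or "side" or "wrist"; returns a dict with "image" (480x640x3 uint8, blue, green, red), "range_z" (480x640 float32, mm along the optical axis (not along the pixel's ray), 0 where there is no reading), "fx", "fy", "cx", "cy" (pixels), "dist_coeffs" ([k1, k2, p1, p2, k3] as OpenCV has them; the pictures are not rectified), "cam_to_world" (4x4, takes a point from camera to world coordinates). Camera axes: x right, y up, looking along -z (the intrinsics and any distortion apply to the point x, -y, -z); pixel columns grow to the right and rows downward; lengths in mm; the calibration is good to about 2 mm. A picture is of the moment at which its call begins.
A pose or a line that the arm cannot do raises PlanningError and nothing moves.
- finish_job(): hands the job in; it is judged then, once.
The state is a dict: "time": time; "qpos": joint angles; "qvel": joint speeds; "joint_efforts": joint torques, N m; "eef_pos": TCP position; "tool_rot": TCP orientation; "ft_force": force on the tool from outside, world axes, zero at the start; "torque": the same for the moment, N m; "finger_gap": finger opening in mm; "gripper_force": force on a finger pad.
Only numpy, scipy, OpenCV 4.12 (cv2) and the standard library are available. Lean on these libraries where they do the work, as an engineer would, in place of code of your own. Each camera call takes 0.05 s, during which the arm holds its last target. There are 200 camera calls.

## Working session

There is one attempt and no reset: what is moved stays moved. The work goes in short steps, each a Python script; the robot and the scene stay as the last script left them, time stands still between calls to the robot, and variables do not carry over. Pictures are saved under pics/ and viewed, at most 10 in all, crops included, and the job is handed in when it is done.

```bash
mkdir -p pics; ls
cat > h.py <<'E'
import numpy as np, cv2
from workcell import *
def pts(c):
    "world point per pixel from depth (480x640x3), nan where none"
    K=np.array([[c["fx"],0,c["cx"]],[0,c["fy"],c["cy"]],[0,0,1]],float)
    u,v=np.meshgrid(np.arange(640),np.arange(480))
    n=cv2.undistortPoints(np.stack([u,v],-1).reshape(-1,1,2).astype(np.float64),K,np.array(c["dist_coeffs"],float)).reshape(480,640,2)
    z=c["range_z"].astype(float); z=np.where(z>0,z,np.nan)
    T=np.array(c["cam_to_world"])
    p=np.stack([n[...,0]*z,-n[...,1]*z,-z],-1)
    return p@T[:3,:3].T+T[:3,3]
def down(yaw):
    "tool pointing down, tool y (closing line) at angle yaw from world x"
    y=np.array([np.cos(yaw),np.sin(yaw),0]);z=np.array([0,0,-1.]);x=np.cross(y,z)
    return np.stack([x,y,z],1)
E
python3 - <<'E'
from h import *
s=read_state();print(s["time"],s["tool_rot"],s["finger_gap"],grip_point_offset)
for n in("scene","side","wrist"):
    c=camera(n);np.savez(f"{n}0.npz",**c);cv2.imwrite(f"pics/{n}0.png",c["image"])
    print(n,np.array(c["cam_to_world"])[:3].round(2).tolist(),c["fx"],c["dist_coeffs"])
E
```

```text
pics
0.0 [[ 9.37031771e-01  3.49243832e-01 -4.53264875e-04]
 [ 3.49244119e-01 -9.37031218e-01  1.02032722e-03]
 [-6.83803495e-05 -1.11437912e-03 -9.99999377e-01]] 85.58753532225556 -18.700000000000003
scene [[0.53, -0.67, 0.53, 1060.57], [0.85, 0.41, -0.33, -234.64], [0.0, 0.62, 0.78, 847.16]] 449.1012292884333 [-0.01400934  0.          0.          0.          0.        ]
side [[-0.77, 0.35, -0.54, 35.66], [-0.64, -0.45, 0.62, 677.68], [-0.02, 0.82, 0.57, 679.94]] 509.921373969703 [-0.0647717  0.         0.         0.         0.       ]
wrist [[0.35, 0.89, 0.3, 296.06], [-0.94, 0.33, 0.11, -558.17], [-0.0, -0.32, 0.95, 373.17]] 345.89794813981393 [0.01679322 0.         0.         0.         0.        ]
```

View pics/scene0.png

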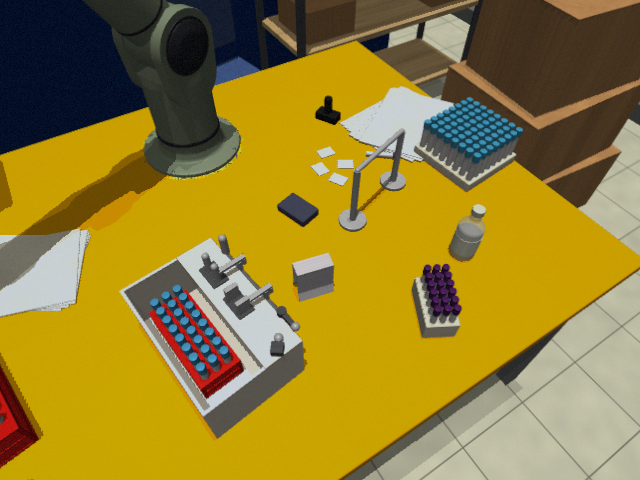

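View pics/side0.png

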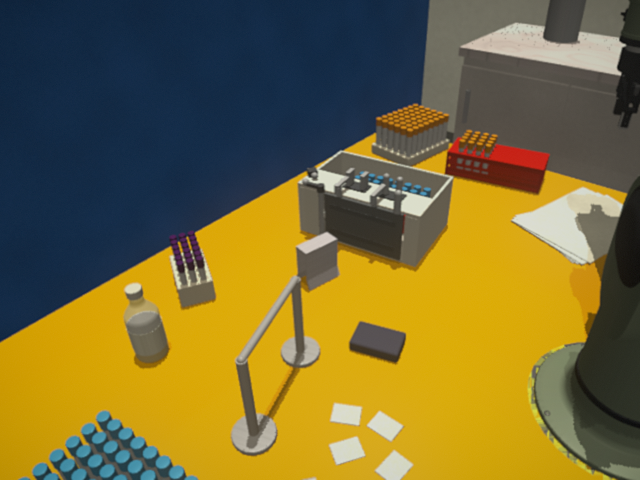

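Run:
```python
from h import *
a={n:dict(np.load(f"{n}0.npz")) for n in("scene","side")}
cr=[cv2.resize(a["scene"]["image"][225:375,180:340],(640//1*400//640*1,375),interpolation=cv2.INTER_CUBIC),cv2.resize(a["side"]["image"][150:270,290:460],(400,282),interpolation=cv2.INTER_CUBIC)]
cr[1]=cv2.copyMakeBorder(cr[1],0,375-282,0,0,cv2.BORDER_CONSTANT)
cv2.imwrite("pics/crop0.png",np.hstack(cr))
for n,L in(("scene",[(224,240),(207,258),(232,290),(283,312),(278,338),(314,262),(355,175),(402,132),(378,153),(297,206),(478,210),(440,290),(122,291),(216,415),(300,345),(210,242)]),("side",[(313,175),(342,182),(380,190),(397,195),(315,240),(242,358),(297,282),(270,318)])):
    p=pts(a[n])
    for u,v in L:print(n,(u,v),p[v,u].round(0))
```

```text
scene (224, 240) [ 513. -104.  173.]
scene (207, 258) [ 537. -149.  175.]
scene (232, 290) [ 618. -137.  164.]
scene (283, 312) [693. -77. 142.]
scene (278, 338) [ 735. -109.  147.]
scene (314, 262) [597.  47.  90.]
scene (355, 175) [488. 219. 163.]
scene (402, 132) [434. 391. 174.]
scene (378, 153) [467. 296. 176.]
scene (297, 206) [387. 125.  23.]
scene (478, 210) [700. 387. 151.]
scene (440, 290) [790. 216. 102.]
scene (122, 291) [ 490. -309.  130.]
scene (216, 415) [ 779. -252.   97.]
scene (300, 345) [755. -79. 122.]
scene (210, 242) [ 470. -122.  132.]
side (313, 175) [ 728. -101.  141.]
side (342, 182) [636. -90. 158.]
side (380, 190) [ 553. -114.  156.]
side (397, 195) [501. -98. 169.]
side (315, 240) [606.  38.  88.]
side (242, 358) [421. 399. 175.]
side (297, 282) [476. 230. 167.]
side (270, 318) [446. 321. 175.]
```

View pics/crop0.png

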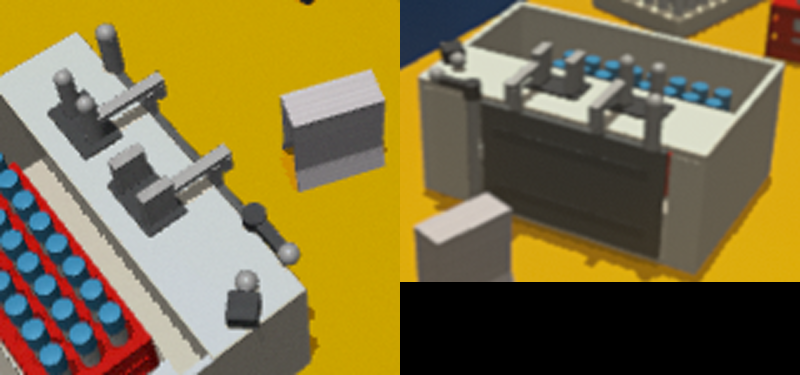

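```bash
cat >> h.py <<'E'
def rect(p,lo,hi,c,r):
    "minAreaRect of depth points with lo<z<hi within r of c (xy)"
    q=p.reshape(-1,3);q=q[~np.isnan(q[:,0])]
    q=q[(q[:,2]>lo)&(q[:,2]<hi)&(np.hypot(q[:,0]-c[0],q[:,1]-c[1])<r)]
    (x,y),(w,h),a=cv2.minAreaRect(q[:,:2].astype(np.float32))
    if w<h:w,h,a=h,w,a+90
    return np.round([x,y,w,h,(a+90)%180-90,len(q),np.median(q[:,2])],1) # a = long side, deg
E
python3 - <<'E'
from h import *
for n in("scene","side"):
    p=pts(dict(np.load(n+"0.npz")))
    print(n,"marker",rect(p,84,96,(600,43),70))
    print("tote",rect(p,122,137,(620,-190),215))
    print("rail",rect(p,166,182,(460,305),110))
    q=p.reshape(-1,3);q=q[~np.isnan(q[:,0])]
    q=q[(q[:,2]>168)&(q[:,2]<182)&(np.hypot(q[:,0]-460,q[:,1]-305)<110)]
    print("line",cv2.fitLine(q[:,:2].astype(np.float32),cv2.DIST_HUBER,0,.01,.01).ravel())
    for nm,c,r,lo,hi in(("post",(513,-104),20,165,185),("pinF",(537,-149),30,160,185)):
        m=q=p.reshape(-1,3);q=q[~np.isnan(q[:,0])]
        q=q[(q[:,2]>lo)&(q[:,2]<hi)&(np.hypot(q[:,0]-c[0],q[:,1]-c[1])<r)];print(nm,len(q),q.mean(0).round(1),q.max(0).round())
E
```

```text
scene marker [599.8  41.8  80.7  36.7  78.8 590.   90.4]
tote [ 618.2 -188.1  304.3  210.9    8.4 6539.   130.2]
rail [456.5 311.5 196.2  15.3 -71.5 356.  174.5]
line [ 3.1732175e-01 -9.4831795e-01  4.6033533e+02  3.0559103e+02]
post 61 [ 508.1 -105.6  173.5] [514. -97. 179.]
pinF 123 [ 546.  -149.3  174.4] [ 567. -135.  183.]
side marker [598.7  43.8  81.4  38.2  77.  457.   88.6]
tote [ 616.7 -184.2  303.6  221.9    8.7 2776.   128.3]
rail [454.  314.  194.5  16.4 -71.2 888.  173.2]
line [ 3.1850672e-01 -9.4792062e-01  4.4733191e+02  3.2333630e+02]
post 51 [501.4 -99.6 171.6] [509. -94. 178.]
pinF 120 [ 541.6 -143.5  170.6] [ 564. -136.  181.]
```

Run:
```python
from h import *
R=down(np.radians(-12))
for y in(-12,168,18.5,198.5,8.5,188.5):
    pos=[599,43,200] if abs(y)in(12,168) else ([456,312,300] if y in(18.5,198.5) else [550,-140,250])
    print(y,np.round(inverse_kinematics(pos,down(np.radians(y))),2))
movep([585,10,260],R)
c=camera("wrist");cv2.imwrite("pics/w1.png",c["image"]);p=pts(c)
print("marker",rect(p,84,96,(600,43),70),read_state()["time"],read_state()["qpos"].round(2) if hasattr(read_state()["qpos"],'round') else read_state()["qpos"])
```

```text
-12 [ 0.22  0.57 -0.57  1.68  0.35  1.   -0.68]
168 [ 0.59  0.85 -1.28  1.66  0.84  1.29  2.08]
18.5 [ 0.03  0.51 -1.06  1.67  0.47  1.24 -0.81]
198.5 [ 0.13  0.61 -1.27  1.67  0.6   1.32  2.21]
8.5 [ 0.54  0.45 -0.55  1.71  0.27  1.05  0.05]
188.5 [-0.39  0.52  0.77  1.76 -0.42  1.03 -2.45]
marker [ 599.3   41.7   80.5   34.    78.1 3416.    90.1] 2.6833 [ 0.31  0.49 -0.61  1.65  0.31  1.1  -0.6 ]
```

View pics/w1.png

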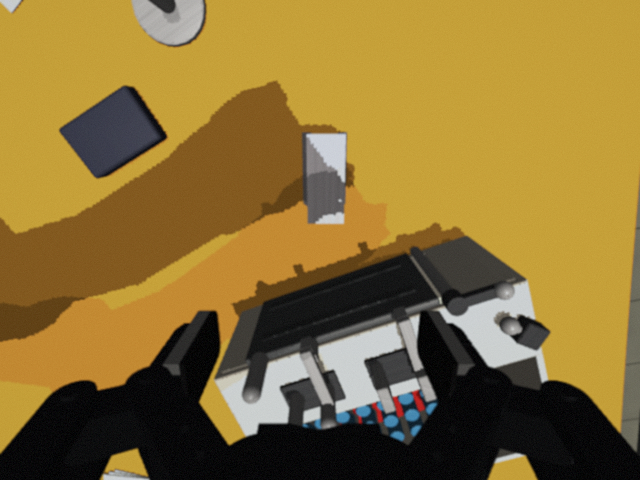

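Run:
```python
from h import *
R=down(np.radians(-11.9))
movep([599.3,41.7,130],R)
movel([599.3,41.7,52],max_speed=120)
clamp();print(read_state()["finger_gap"])
movel([599.3,41.7,262],max_speed=200)
s=read_state();print(s["finger_gap"],s["ft_force"],s["time"])
movep([478,245,280],down(np.radians(18.5)))
c=camera("wrist");cv2.imwrite("pics/w2.png",c["image"]);np.savez("w2.npz",**c);p=pts(c)
print("rail",rect(p,160,185,(456,312),105))
q=p.reshape(-1,3);q=q[~np.isnan(q[:,0])]
q=q[(q[:,2]>170)&(q[:,2]<182)&(np.hypot(q[:,0]-456,q[:,1]-312)<85)]
print("line",len(q),cv2.fitLine(q[:,:2].astype(np.float32),cv2.DIST_HUBER,0,.01,.01).ravel(),q[:,2].max(),read_state()["time"])
```

```text
33.28911850698873
33.51107062882039 [-0.36460796 -0.91165082 -0.66460351] 5.8083
rail [ 455.1  310.5  173.    15.3  -71.3 4493.   174.8]
line 4439 [ 3.2062513e-01 -9.4720614e-01  4.5241602e+02  3.1896512e+02] 177.959823975161 6.8
```

View pics/w2.png

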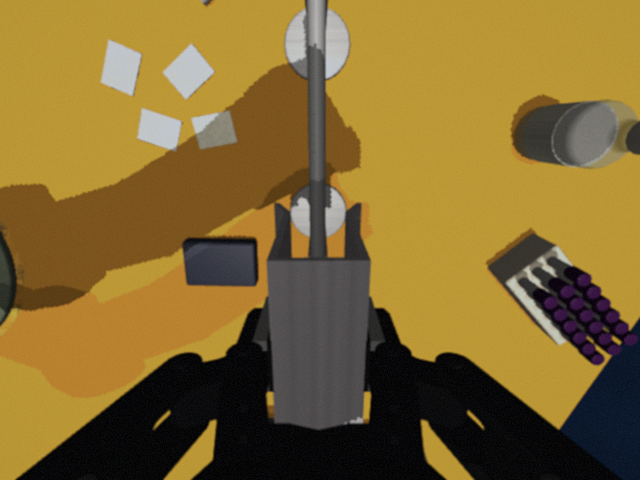

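Run:
```python
from h import *
R=down(np.radians(18.7))
movel([455.1,311.5,280],frame=R,max_speed=150)
movel([455.1,311.5,160],max_speed=120)
hit=movel([455.1,311.5,136],max_speed=30,guard=5)
s=read_state();print(hit,s["eef_pos"],s["ft_force"],s["time"])
open_gripper();wait(.2)
movel([455.1,311.5,270],max_speed=200)
c=camera("scene");cv2.imwrite("pics/s2.png",c["image"][80:280,270:470].repeat(2,0).repeat(2,1));p=pts(c)
print(rect(p,176,190,(455,311),70),read_state()["time"])
movep([560,-165,290],down(np.radians(8.5)))
c=camera("wrist");cv2.imwrite("pics/w3.png",c["image"]);np.savez("w3.npz",**c);print(read_state()["time"])
```

```text
True [455.07426475 311.39442954 140.83767794] [-0.62846844 -0.88373134  7.68163647] 9.1917
[456.3 310.3 135.7  35.5 -71.2 385.  179. ] 10.8
12.625
```

```bash
python3 -c "
import cv2,numpy as np
a=cv2.imread('pics/s2.png');b=cv2.imread('pics/w3.png');b=cv2.resize(b,(400,300));b=cv2.copyMakeBorder(b,0,100,0,0,0);cv2.imwrite('pics/j.png',np.hstack([a,b]))"
```

```text
(no output)
```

View pics/j.png

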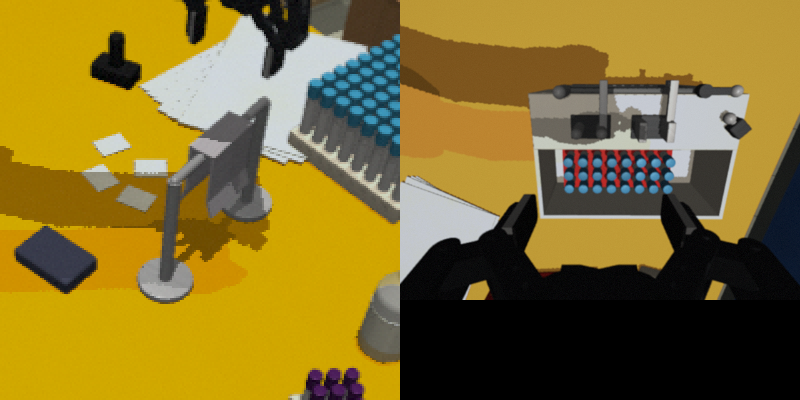

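Run:
```python
from h import *
c=dict(np.load("w3.npz"));p=pts(c)
t=rect(p,124,136,(617,-187),215);print("tote",t)
yaw=np.radians(t[4]);x=np.array([np.cos(yaw),np.sin(yaw)]);y=np.array([-x[1],x[0]])
d=p[...,:2]-t[:2];X=d@x;Y=d@y;Z=p[...,2]
r=(Y>20)&(Y<160)&(abs(X)<170)
for lo in(141,160,172):
    m=(r&(Z>lo)&(Z<190)).astype(np.uint8)
    n,L,S,C=cv2.connectedComponentsWithStats(m)
    for i in range(1,n):
        if S[i,4]<12:continue
        k=L==i
        print(lo,S[i].tolist(),"X",X[k].min().round(1),X[k].max().round(1),"Y",Y[k].min().round(1),Y[k].max().round(1),"Zmax",Z[k].max().round(1),"mean",p[k].mean(0).round(1))
im=cv2.resize(c["image"][110:240,190:570],(798,273),interpolation=cv2.INTER_CUBIC);cv2.imwrite("pics/w3c.png",im)
```

```text
tote [ 6.1750e+02 -1.8740e+02  3.0200e+02  2.1290e+02  8.7000e+00  3.0515e+04
  1.2960e+02]
141 [314, 128, 20, 96, 1346] X -56.6 -41.3 Y 42.8 111.8 Zmax 181.8 mean [ 558.4 -119.4  162.6]
141 [418, 128, 28, 101, 1795] X 32.3 43.3 Y 36.0 111.5 Zmax 169.9 mean [ 642.3 -109.6  159. ]
141 [244, 135, 28, 24, 498] X -106.7 -91.1 Y 90.9 106.7 Zmax 179.6 mean [ 506.4 -103.8  171. ]
141 [479, 134, 23, 23, 336] X 76.5 94.8 Y 89.6 106.6 Zmax 143.6 mean [687.2 -77.8 141.8]
141 [530, 136, 21, 20, 308] X 116.6 131.8 Y 90.2 104.8 Zmax 147.8 mean [724.8 -72.3 144.3]
141 [519, 181, 44, 42, 1007] X 115.7 151.6 Y 34.6 69.4 Zmax 147.7 mean [ 740.6 -115.2  144.8]
141 [377, 190, 19, 39, 649] X -2.8 7.3 Y 36.1 62.7 Zmax 170.3 mean [ 610.7 -137.   162.8]
141 [274, 197, 21, 27, 406] X -86.7 -73.4 Y 43.0 56.4 Zmax 182.0 mean [ 531.2 -148.3  171.1]
160 [244, 136, 24, 23, 430] X -106.7 -91.1 Y 90.9 106.5 Zmax 179.6 mean [ 505.8 -104.1  174.2]
160 [381, 194, 15, 35, 476] X -2.8 7.3 Y 36.1 62.7 Zmax 170.3 mean [ 611.6 -137.6  167.1]
160 [424, 194, 18, 35, 510] X 32.3 42.7 Y 36.0 62.6 Zmax 169.9 mean [ 646.3 -132.6  166.6]
160 [314, 201, 18, 23, 317] X -56.3 -43.0 Y 42.8 56.9 Zmax 181.8 mean [ 560.6 -144.5  176.3]
160 [274, 202, 19, 22, 326] X -86.7 -73.6 Y 43.0 56.3 Zmax 182.0 mean [ 531.  -148.9  176.1]
172 [244, 136, 22, 23, 356] X -106.7 -91.3 Y 91.1 106.5 Zmax 179.6 mean [ 505.1 -104.5  175.5]
172 [274, 205, 18, 19, 269] X -86.7 -73.6 Y 43.0 56.3 Zmax 182.0 mean [ 530.9 -149.7  178.2]
172 [314, 205, 18, 19, 266] X -56.2 -43.2 Y 42.8 56.2 Zmax 181.8 mean [ 560.8 -145.2  178.3]
```

View pics/w3c.png

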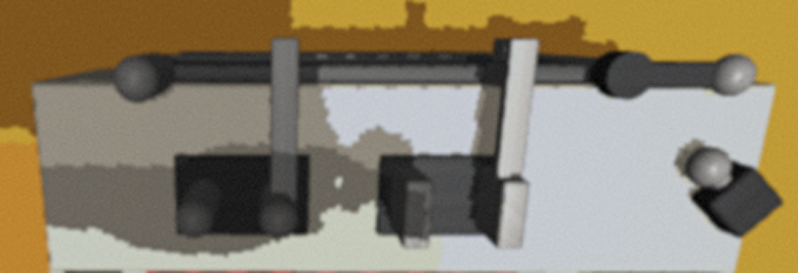

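```bash
cat >> h.py <<'E'
YAW=np.radians(8.65);O=np.array([617.5,-187.4]);TX=np.array([np.cos(YAW),np.sin(YAW)]);TY=np.array([-TX[1],TX[0]])
def W(X,Y,z): return [*(O+X*TX+Y*TY),z]
E
python3 - <<'E'
from h import *
R=down(YAW)
for cx,z,n in((-70.4,149,"round"),(13.5,143,"square")):
    movep(W(cx,49.5,215),R)
    h=movel(W(cx,49.5,z),max_speed=100,guard=8)
    if h: print("hit",n,read_state()["eef_pos"]);break
    clamp();wait(.3);s=read_state()
    print(n,s["finger_gap"],s["ft_force"].round(1) if hasattr(s["ft_force"],"round") else s["ft_force"],s["gripper_force"],s["time"])
    open_gripper();movel(W(cx,49.5,225),max_speed=200)
movep(W(-60,-30,290),R)
c=camera("wrist");p=pts(c);cv2.imwrite("pics/w4.png",c["image"])
d=p[...,:2]-O;X=d@TX;Y=d@TY;Z=p[...,2]
for nm,lo,k in(("round",174,(abs(X+65)<35)&(abs(Y-50)<15)),("square",160,(abs(X-20)<40)&(abs(Y-50)<15)),("post",172,(abs(X+99)<20)&(abs(Y-99)<20))):
    k=k&(Z>lo)&(Z<190);print(nm,k.sum(),X[k].min(),X[k].max(),Y[k].min(),Y[k].max())
print(read_state()["time"])
E
```

```text
round 29.87518479478559 [-15.7  -1.1  17.4] 59.713513255119324 14.7083
square 30.206115508953534 [-11.3   0.6  16. ] 61.94853186607361 17.9833
round 634 -86.75237567077033 -55.79713385542951 43.26366790242562 55.94932647603822
square 1183 -3.274073988429888 28.776300265005677 36.39206234202476 64.83431478232161
post 482 -107.265004094474 -92.01514629953314 90.3953458555041 105.80118295490414
19.75
```

Run:
```python
from h import *
R=down(YAW+np.radians(60))
H=np.array([85.4,98.3]);z=143
movep(W(-99.6,98.3,230),R)
if movel(W(-99.6,98.3,z),max_speed=100,guard=8): print("hit",read_state()["eef_pos"]);raise SystemExit
clamp();wait(.2);s=read_state();print(s["finger_gap"],np.round(s["ft_force"],1),s["time"])
for a in np.linspace(0,1.53,12)[1:]:
    Ra=down(YAW+np.radians(60)-0.6*a)
    movel(W(H[0]-185*np.cos(a),H[1]+185*np.sin(a),z),frame=Ra,max_speed=90)
    s=read_state();print(round(a,2),round(s["finger_gap"],1),np.round(s["ft_force"],1),round(s["time"],1))
wait(.5)
c=camera("side");cv2.imwrite("pics/s5.png",c["image"])
c=camera("scene");cv2.imwrite("pics/c5.png",c["image"])
cv2.imwrite("pics/j5.png",np.hstack([cv2.resize(cv2.imread(f"pics/{f}5.png"),(400,300)) for f in"sc"]))
s=read_state();print(s["finger_gap"],s["gripper_force"],np.round(s["ft_force"],1),s["time"])
```

```text
13.964074782282248 [0.6 2.8 6. ] 22.35
0.14 14.2 [-5.1  2.2 12.1] 22.8
0.28 14.3 [-6.9 -2.7 15.6] 23.2
0.42 14.2 [-12.1   1.3  18. ] 23.6
0.56 13.7 [-9.   1.7 11.9] 24.1
0.7 14.1 [-11.2   1.   12.7] 24.5
0.83 14.7 [-5.   2.5  7.9] 24.9
0.97 14.3 [-1.4  1.2  7.3] 25.4
1.11 13.8 [-3.9  4.7  8.1] 25.8
1.25 13.9 [-2.1  4.1  6.2] 26.2
1.39 14.2 [-6.2  3.2  9.8] 26.7
1.53 14.3 [-3.8  1.8  8.7] 27.1
14.142014693679675 60.118412375450134 [-3.4  2.1  7.1] 27.7167
```

View pics/j5.png

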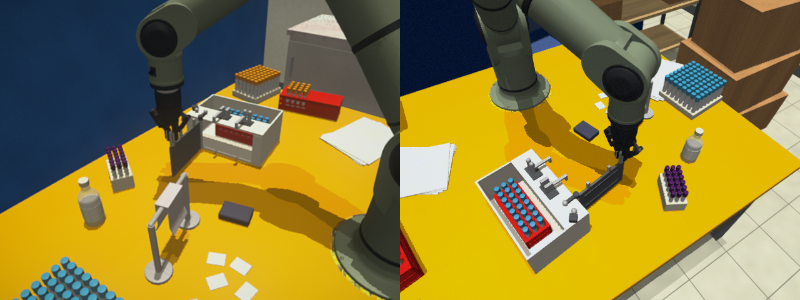

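The gate stands square to the tote and is held in the gripper. The marker is astride the bar and the bystanders have not moved. Handing in.

```bash
python3 -c "
from workcell import *
print(finish_job())"
```

```text
the job is handed in; nothing more can be done
None
```

The job is handed in at about 28 s, and no verdict came back: the marker hangs released on the bar, both catches are squeezed shut (tall first, then low), the gate is held by the gripper at a commanded 1.53 rad, and the bystanders look unmoved.

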